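# Draw the long spoon out of the utensil box

### The arm

A 6-joint arm with a two-finger parallel gripper is mounted at the origin on the work surface. World frame = base frame: x ahead of the robot, y to its left, z up, the work surface at z = 0. Lengths are in m, angles in rad, forces in N, time in s.
With the tool pointing down it reaches from about 0.275 to 0.875 m from the base axis. Payload 12.5 kg.
Tool frame: the origin (TCP) lies between the finger pads; the fingertips stand 8 mm ahead of it and the grasp point (between the pads) lies 11 mm behind it; z points along the fingers, y is the line along which they close (so a half turn about z gives the same grasp; the last joint's range is limited). The gripper opens to 85 mm and grips with 20 to 120 N. Pads are 22 mm wide; open, the fingers measure 114 mm over their backs; the gripper's body (76 mm by 85 mm) begins 54 mm behind the grasp point. The pads swing forward as they close: fully open they stand 13 mm farther back than shut.
Start: joints at [-1.412, 0.351, 1.652, -0, 1.139, -0.085], TCP at [0.133, -0.534, 0.239] pointing down, gripper open.
Joint ranges: [-2.75, 2.75], [-0.79, 2.1], [0.01, 2.65], [-1.57, 4.71], [0.07, 3.14], [-2.87, 2.87]. Speed limits (rad/s): [2.22, 2.22, 2.79, 3.14, 3.14, 3.14].

### API

Orientations are given as a unit quaternion [w, x, y, z].
In Python, from station import status, snapshot, job, look_for, tip_of gives the robot as it stands. The module is installed in compiled form; this text tells all that it offers.
- The arm moves only by the tool carry_out, never from a script. Its arguments are lists of equal length, an entry for each row: "dp": the shift along the tool's x, y, z in mm, a list of three; "angular": the turn, a rotation vector about the tool's x, y, z in units of 5 degrees (1.0 is 5 degrees), a list of three; "jaw": the finger opening in mm, from 0 to 85.4. In form: {"dp": [[tx, ty, tz], ...], "angular": [[rx, ry, rz], ...], "jaw": [jaw, ...]}. A call has exactly 10 rows; each row shifts and turns the commanded pose from where the row before left it, along the tool's axes as they then stand; what a row does not reach is not made up. A row lasts 1/12 s, in which the tool goes at most 41.7 mm and 7.16 degrees, less where a joint would pass 70% of its speed; a pose out of reach is approached as far as the arm can. A call with a gripper value outside its range is refused whole. The fingers move at their own pace and stop on an object; "grip_force" is the grip in N (left out, the last holds). Time passes only in rows, so rows that do not move let the fingers close, or fill a call up. It gives the time, the measured TCP pose, the force, the opening and the grip force at its end, in the units of the state.
- status.get_obs(): the state, without advancing time (a new reading comes with each control period).
- snapshot(name): name is "scene" or "top" or "wrist"; returns a dict with "img" (420x560x3 uint8, blue, green, red), "depth" (420x560 float32, m along the optical axis (not along the pixel's ray), 0 where there is no reading), "fx", "fy", "cx", "cy" (pixels), "world_to_cam" (4x4, takes a point from world to camera coordinates); the wrist camera has in their place "T_tool_cam" (4x4, takes a point from camera to tool coordinates, whose origin is the TCP and whose axes are the flange's). Camera axes: x right, y down, z forward; pixel columns grow to the right and rows downward; lengths in m; the calibration is good to about 2 mm. A picture is of the moment at which its call begins: read the wrist's pose just before it.
- job.close_job(): hands the job in; it is judged then, once.
Trained networks look in the newest picture that a camera, given by its name, has taken for a name from the list of things; names that differ only in an ending like _2 or _b are one class to them, and where a whole thing is asked for, a point or a joint stands for the part that bears it (a point fixed in the world has none). Each returns a list of dicts, best first, with "p" (0 to 1); they miss things now and then, are a little off and sometimes report something else, mostly with a low value. They report only what shows in the picture. A call takes as long as a camera call.
- look_for(camera, label): "extent" ([left, top, width, height] in pixels, round what is visible of it).
- tip_of(camera, label): "uv" ([column, row] in pixels: a listed point, or the origin of a listed thing).
The state is a dict: "time_s": time; "joint_positions": joint angles; "qd": joint speeds; "tau": joint torques, N m; "ee_pos": TCP position; "eef_rot": TCP orientation; "force": force on the tool from outside, world axes, zero at the start; "torque": the same for the moment, N m; "grip_width": finger opening in m; "grasp_force": force on a finger pad.
Only numpy, scipy, OpenCV 4.12 (cv2) and the standard library are available. Lean on these libraries where they do the work, as an engineer would, in place of code of your own. Each camera call takes 0.05 s, during which the arm holds its last target. There are 200 camera calls.

### The job

The long wooden spoon lies in the wooden utensil box with the end of its handle under the box's fixed cover. Grip it, tilt its bowl end up out of the opening and draw the handle out from under the cover, gently: do not knock or press hard on the box, do not push it out of its place, and leave everything else alone. Finish while still gripping the spoon, holding it still with every part of it some 5 cm or more above the top of the box.

Things in the scene. Friction and masses are not known exactly. Their poses are not given: they have to be found in the camera images.
- box: Loose wooden utensil box, 1.8 kg, outside 326 (its x) by 166 (its y) by 85 mm high, walls and floor 8 mm thick. Origin at the centre of its underside, z up. A fixed white cover closes the top at the -x end, roughly towards the robot; the rest of the top is open.
- cover_edge (a point): Middle of the cover's free edge, on its top face: x = -40 mm in the box's frame, 85 mm above its underside. The cover is 6 mm thick and runs from here to the box's -x wall, over the full width. The brass stud on it is only looks.
- opening (a point): Centre of the box's opening, level with its top: x = +57.5 mm in the box's frame, 85 mm above its underside. The opening is 185 mm (x = -40 to +155) by 150 mm (y = -75 to +75), shorter than the spoon. Inside, two fixed cross bars 10 mm wide at x = -10 and +100 mm, tops 42 mm above the box's underside, carry the spoon.
- spoon_centre (a point): Middle of the pale wooden spoon (280 mm long, about 90 g, loose), 7 mm above its flat underside; x runs towards the bowl, z up. Handle: straight bar 16 mm wide, 14 mm thick, x = -140 to +75 mm. Flat oval bowl: 46 mm wide, 10 mm thick, x = +72 to +140. Balance point at about x = +17. It starts level on the bars, nearly along the box's x, bowl at the open end.
- bowl_end (a point): Outer end of the spoon's bowl, 140 mm from the middle, 5 mm above its underside.
- handle_end (a point): Outer end of the spoon's handle, 140 mm from the middle. At the start it is under the cover, 9 to 21 mm short of the box's -x wall.
- kettle: Glass kettle with black base, handle and lid, about 200 mm high and 160 mm across, loose; origin under its centre. To be left alone.
- mug_tree: Wooden mug tree with three white mugs, 360 mm high, about 240 mm across at the mugs, loose; origin under its centre. To be left alone.
- canister: Aluminium canister, 88 mm across, 130 mm high, loose; origin under its centre. To be left alone.
- jar: Amber glass jar, 72 mm across, 105 mm high, loose; origin under its centre. To be left alone.

How it is judged:
By the outcome, as a careful person would: the job done as asked, in the order asked, and still so for the second after the job is handed in, while the arm keeps its last pose, push and grip.
It also fails if it takes over 45 s, if anything falls off the work surface, if the arm or the gripper's body presses on something with over 40 N, if the wrist force passes 120 N, or if a joint passes its speed limit or range.

## Working session

There is one attempt and no reset: what is moved stays moved. The work goes in short steps, Python scripts to look and compute and a tool call to move; the robot and the scene stay as the last step left them, time stands still between calls to the robot, and variables do not carry over. Pictures are saved under pics/ and viewed, at most 10 in all, crops included, and the job is handed in when it is done.

Besides the shell and the picture viewer there is one more tool, called after "Request:" in YAML: its name, and indented under it one key for each argument. carry_out: Moves the arm, as the interface text tells. Its arguments: {"type":"object","properties":{"dp":{"type":"array"},"angular":{"type":"array"},"jaw":{"type":"array"},"grip_force":{"type":"number"}},"required":["dp","angular","jaw"]}

```bash
mkdir -p pics; cat > h.py <<'E'
import numpy as np, cv2
from station import status, snapshot, job, look_for, tip_of
from scipy.spatial.transform import Rotation as R
def cloud(s,tool=None):
    d=s["depth"]; v,u=np.mgrid[:420,:560]
    P=np.stack([(u-s["cx"])/s["fx"]*d,(v-s["cy"])/s["fy"]*d,d],-1)
    T=np.linalg.inv(s["world_to_cam"]) if tool is None else tool@s["T_tool_cam"]
    W=P@T[:3,:3].T+T[:3,3]; W[d==0]=np.nan
    return W
def pose():
    o=status.get_obs(); q=o["eef_rot"]; T=np.eye(4)
    T[:3,:3]=R.from_quat([q[1],q[2],q[3],q[0]]).as_matrix(); T[:3,3]=o["ee_pos"]; return T
E
python3 - <<'E'
from h import *
np.set_printoptions(precision=4,suppress=True)
print(status.get_obs()); print(pose())
ims=[]
for c in ["top","scene"]:
    s=snapshot(c); W=cloud(s); np.save(c+".npy",W); cv2.imwrite(f"{c}.png",s["img"]); cv2.imwrite(f"pics/{c}1.png",s["img"])
    for l in ["cover_edge","opening","spoon_centre","bowl_end","handle_end","box","kettle","mug_tree","canister","jar"]:
        r=tip_of(c,l)
        for t in r[:1]:
            u,v=np.round(t["uv"]).astype(int); print(c,l,round(t["p"],2),u,v,W[min(max(v,0),419),min(max(u,0),559)])
E
```

```text
{'time_s': 0.0, 'joint_positions': array([-1.4116,  0.3512,  1.6524, -0.    ,  1.1391, -0.0846]), 'qd': array([ 0.0007,  0.0015, -0.0016, -0.0013, -0.0004, -0.0014]), 'tau': array([  0.0009, -50.6105, -29.1407,   0.    ,   0.0046,  -0.    ]), 'ee_pos': array([ 0.1327, -0.5334,  0.2388]), 'eef_rot': array([-0.0006,  0.9926,  0.1216, -0.    ]), 'force': array([ 0.6305,  0.2247, -0.1005]), 'torque': array([ 0.01  , -0.0283, -0.0423]), 'grasp_force': 0.0, 'grip_width': 0.08530574843913528}
[[ 0.9704  0.2414 -0.0002  0.1327]
 [ 0.2414 -0.9704  0.0011 -0.5334]
 [ 0.0001 -0.0011 -1.      0.2388]
 [ 0.      0.      0.      1.    ]]
top cover_edge 0.97 277 219 [0.5299 0.0367 0.0564]
top opening 0.57 272 187 [0.6227 0.0487 0.0529]
top spoon_centre 0.61 277 211 [0.5529 0.0362 0.0544]
top bowl_end 0.89 271 163 [0.6925 0.0498 0.0532]
top handle_end 0.26 275 219 [0.5301 0.0425 0.0561]
top box 0.72 277 207 [0.5639 0.0357 0.0594]
top kettle 0.77 132 202 [0.5786 0.4146 0.1692]
top mug_tree 0.79 457 186 [ 0.6132 -0.4911  0.0208]
top canister 0.91 424 266 [ 0.3869 -0.3585  0.1151]
top jar 0.92 167 270 [0.3956 0.3403 0.1047]
scene cover_edge 0.68 286 199 [0.522  0.043  0.0814]
scene opening 0.81 298 222 [0.603  0.0447 0.0543]
scene spoon_centre 0.71 292 215 [0.5706 0.0402 0.0549]
scene bowl_end 0.81 315 248 [0.7261 0.034  0.0859]
scene handle_end 0.2 316 248 [0.7271 0.037  0.0852]
scene box 0.8 294 223 [0.5706 0.0497 0.0022]
scene kettle 0.68 405 183 [0.647  0.4211 0.0928]
scene mug_tree 0.85 136 302 [ 0.618  -0.4967  0.0191]
scene canister 0.95 152 232 [ 0.4269 -0.3823  0.0489]
scene jar 0.58 345 157 [0.4175 0.3407 0.035 ]
```

View pics/top1.png

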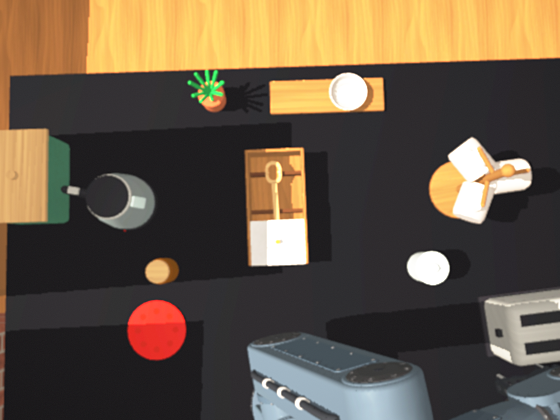

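View pics/scene1.png

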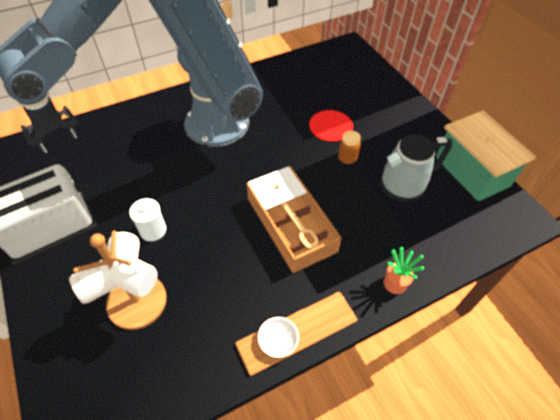

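The top view shows the box at columns 246–308, rows 148–266, with the cover at the robot end (rows 219–266) and the spoon at columns 266–283 with its bowl near row 165. The scene view shows nothing else within the box's surroundings. Next I fit the box and spoon.

```bash
cat > m.py <<'E'
from h import *
def fit(W,img=None):
    P=W.reshape(-1,3); P=P[np.isfinite(P).all(1)]
    P=P[(P[:,0]>.35)&(P[:,0]<.78)&(abs(P[:,1]-.04)<.16)]
    B=P[(P[:,2]>.077)&(P[:,2]<.095)]
    r=cv2.minAreaRect((B[:,:2]*1000).astype(np.float32)); print("box",len(B),r,np.median(B[:,2]))
    c=np.array(r[0])/1e3
    cs=cv2.boxPoints(r)/1e3; e=[cs[1]-cs[0],cs[2]-cs[1]]; a=max(e,key=np.linalg.norm); a/=np.linalg.norm(a); a*=np.sign(a[0]); b=np.array([-a[1],a[0]])
    L=np.c_[(P[:,:2]-c)@a,(P[:,:2]-c)@b,P[:,2]]
    S=L[(L[:,2]>.048)&(L[:,2]<.066)&(L[:,0]>-.03)&(L[:,0]<.15)&(abs(L[:,1])<.06)]
    print("yaw",np.degrees(np.arctan2(a[1],a[0])),"spoon n",len(S),"z",np.percentile(S[:,2],[10,50,90]))
    for x in np.arange(-.03,.15,.015):
        q=S[abs(S[:,0]-x)<.0075]
        if len(q): print(np.round(1e3*np.array([x,q[:,1].min(),np.median(q[:,1]),q[:,1].max(),np.median(q[:,2])]),1),len(q))
    print("spoon max x",S[:,0].max())
if __name__=="__main__":
    for c in ["top","scene"]: fit(np.load(c+".npy"))
E
python3 m.py
```

```text
box 3200 ((566.5279541015625, 37.14919662475586), (326.5056457519531, 166.18214416503906), 0.640568733215332) 0.0855531144422772
yaw 0.64056784 spoon n 501 z [0.05025678 0.05451249 0.05861786]
[-30.   -6.2  -0.3   8.2  55.5] 13
[-15.   -6.5   1.9  59.8  54.9] 37
[ 0.  -4.5  1.6 10.3 57.3] 28
[15.  -5.   3.4  9.8 55.5] 29
[30.  -5.   3.1  9.2 56.9] 26
[45.  -3.4  5.3 11.5 56.4] 31
[60.  -3.6  4.7 11.  55.1] 31
[ 75.  -15.8   4.4  24.4  52.7] 59
[ 90.  -16.5   6.6  27.3  53.8] 82
[105.  -16.9   6.1  52.8  52.9] 83
[120.  -14.5   5.7  26.2  53.7] 66
[135.   -9.1   5.4  20.   53.6] 16
spoon max x 0.13215263807184352
box 1997 ((567.3900756835938, 39.343772888183594), (331.1283264160156, 168.5204620361328), 1.0252703428268433) 0.0839046501813272
yaw 1.02527 spoon n 362 z [0.04945361 0.0529528  0.05649355]
[-30.   -7.    0.4  10.2  54.1] 12
[-15.   -6.3   0.5   8.6  53.9] 20
[ 0.  -7.1 -0.   7.9 55. ] 16
[15.  -6.7  1.3 10.  56.5] 21
[30.  -5.2  1.3 11.6 53.3] 23
[45.  -4.9  4.1 10.9 54.8] 19
[60.  -3.7  1.1 10.8 55.1] 22
[ 75.  -12.7   3.9  21.   52.5] 38
[ 90.  -17.4   5.1  28.2  51.6] 57
[105.  -18.4   4.9  29.1  52. ] 57
[120.  -17.2   4.2  27.2  52.2] 58
[135.  -11.5   4.9  15.5  50.8] 19
spoon max x 0.13469747356567183
```

Request:
carry_out:
  dp:
    - [25,-18,0]
    - [25,-18,0]
    - [25,-18,0]
    - [25,-18,0]
    - [25,-18,0]
    - [25,-18,0]
    - [25,-18,0]
    - [25,-18,0]
    - [25,-18,0]
    - [25,-18,0]
  angular:
    - [0,0,0]
    - [0,0,0]
    - [0,0,0]
    - [0,0,0]
    - [0,0,0]
    - [0,0,0]
    - [0,0,0]
    - [0,0,0]
    - [0,0,0]
    - [0,0,0]
  jaw: [60,60,60,60,60,60,60,60,60,60]
  grip_force: 40

```text
time_s: 1.93
ee_pos: [0.3327, -0.2975, 0.2395]
eef_rot: [0.0, 0.993, 0.122, 0.0]
force: [-0.4, -0.2, 0.2]
grip_width: 0.06
grasp_force: 0.0
```

Request:
carry_out:
  dp:
    - [30,-22,0]
    - [30,-22,0]
    - [30,-22,0]
    - [30,-22,0]
    - [30,-22,0]
    - [30,-22,0]
    - [30,-22,0]
    - [30,-22,0]
    - [20,-18,0]
    - [10,-8,0]
  angular:
    - [0,0,0]
    - [0,0,0]
    - [0,0,0.3]
    - [0,0,0.3]
    - [0,0,0.3]
    - [0,0,0.3]
    - [0,0,0.3]
    - [0,0,0.3]
    - [0,0,0.3]
    - [0,0,0.1]
  jaw: [60,60,60,60,60,60,60,60,60,60]

```text
time_s: 2.77
ee_pos: [0.5627, -0.049, 0.2391]
eef_rot: [-0.0, 1.0, 0.026, 0.0]
force: [-0.1, -0.2, 0.3]
grip_width: 0.06
grasp_force: 0.0
```

Request:
carry_out:
  dp:
    - [12,-22,0]
    - [12,-22,0]
    - [12,-22,0]
    - [12,-22,0]
    - [0,0,0]
    - [0,0,0]
    - [0,0,0]
    - [0,0,0]
    - [0,0,0]
    - [0,0,0]
  angular:
    - [0,0,0]
    - [0,0,0]
    - [0,0,0]
    - [0,0,0]
    - [0,0,0]
    - [0,0,0]
    - [0,0,0]
    - [0,0,0]
    - [0,0,0]
    - [0,0,0]
  jaw: [60,60,60,60,60,60,60,60,60,60]

```text
time_s: 3.6
ee_pos: [0.6042, 0.0381, 0.2394]
eef_rot: [0.0, 1.0, 0.025, 0.0]
force: [1.1, 0.2, -0.6]
grip_width: 0.0599
grasp_force: 0.0
```

```bash
python3 - <<'E'
from h import *
np.set_printoptions(precision=4,suppress=True)
T=pose(); s=snapshot("wrist"); print(T, s["T_tool_cam"]); cv2.imwrite("pics/w1.png",s["img"])
W=cloud(s,T); np.save("w.npy",W)
import m
P=W.reshape(-1,3); P=P[np.isfinite(P).all(1)]
c=np.array([.567,.038]); th=np.radians(.8); a=np.array([np.cos(th),np.sin(th)]); b=np.array([-a[1],a[0]])
L=np.c_[(P[:,:2]-c)@a,(P[:,:2]-c)@b,P[:,2]]; print(L.min(0),L.max(0))
S=L[(L[:,2]>.047)&(L[:,2]<.066)&(L[:,0]>-.04)&(L[:,0]<.15)&(abs(L[:,1])<.05)]
for x in np.arange(-.03,.15,.01):
    q=S[abs(S[:,0]-x)<.005]
    if len(q): print(np.round(1e3*np.array([x,*np.percentile(q[:,1],[1,50,99]),np.median(q[:,2])]),1),len(q))
print(np.percentile(S[:,0],[.1,99.9]))
B=L[(L[:,2]>.078)&(L[:,2]<.095)]
for lo,hi in [(-.1,-.06),(.06,.1)]:
    q=B[(B[:,1]>lo)&(B[:,1]<hi)]; print("wall y",np.percentile(q[:,1],[1,50,99]) if len(q) else None)
q=B[abs(B[:,1])<.05]
print("cover edge",np.percentile(q[q[:,0]<0,0],99) if (q[:,0]<0).any() else None,"far wall",np.percentile(q[q[:,0]>.1,0],[1,50,99]) if (q[:,0]>.1).any() else None)
E
```

```text
[[ 0.9987  0.0508  0.0001  0.6042]
 [ 0.0508 -0.9987 -0.      0.0381]
 [ 0.0001  0.     -1.      0.2394]
 [ 0.      0.      0.      1.    ]] [[ 0.0006 -0.9445 -0.3284  0.0849]
 [ 1.      0.001  -0.0011  0.0005]
 [ 0.0014 -0.3284  0.9445 -0.1341]
 [ 0.      0.      0.      1.    ]]
[-0.3738 -0.4594 -0.0048] [0.2226 0.4218 0.3241]
[-30.   -7.3   0.4   8.2  55.3] 124
[-20.   -6.9   0.8   8.4  55.3] 131
[-10.   -6.5   1.2   8.7  55.5] 127
[ 0.  -6.1  1.4  8.9 55.5] 130
[10.  -5.6  1.8  9.2 55.4] 135
[20.  -5.2  2.1  9.5 55.4] 138
[30.  -4.8  2.6 10.9 55.2] 147
[40.  -4.4  3.7 11.1 55.4] 154
[50.  -4.   4.  11.4 55.4] 155
[60.  -3.6  4.  11.6 55.4] 160
[ 70.  -12.1   4.   21.1  51.8] 277
[ 80.  -16.3   5.1  25.9  51.9] 432
[ 90.  -17.6   4.7  27.9  52. ] 495
[100.  -17.3   5.8  28.1  52. ] 513
[110.  -16.7   5.3  28.1  52. ] 519
[120.  -14.4   5.6  26.3  51.8] 473
[130.   -9.2   6.   20.8  51.5] 216
[-0.0396  0.1319]
wall y [-0.0832 -0.0764 -0.0604]
wall y [0.0606 0.076  0.0821]
cover edge -0.041984243118372164 far wall [0.1527 0.1564 0.1607]
```

View pics/w1.png

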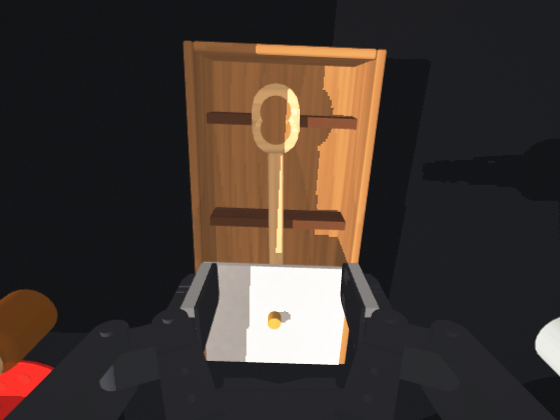

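The wrist view shows the spoon handle (column ~276, rows 155–265) between the cross bars (rows 118 and 217), centred in the fingers, with the cover below row 263. I can now descend.

Request:
carry_out:
  dp:
    - [3,-4,15]
    - [0,0,25]
    - [0,0,25]
    - [0,0,25]
    - [0,0,25]
    - [0,0,20]
    - [0,0,10]
    - [0,0,0]
    - [0,0,0]
    - [0,0,0]
  angular:
    - [0,0,0]
    - [0,0,0]
    - [0,0,0]
    - [0,0,0]
    - [0,0,0]
    - [0,0,0]
    - [0,0,0]
    - [0,0,0]
    - [0,0,0]
    - [0,0,0]
  jaw: [55,55,55,55,55,55,55,55,55,55]

```text
time_s: 4.48
ee_pos: [0.6079, 0.0429, 0.0957]
eef_rot: [0.0, 1.0, 0.026, 0.001]
force: [-0.5, -0.3, -1.0]
grip_width: 0.0549
grasp_force: 0.0
```

Request:
carry_out:
  dp:
    - [0,0,10]
    - [0,0,10]
    - [0,0,10]
    - [0,0,10]
    - [0,0,8]
    - [0,0,5]
    - [0,0,2]
    - [0,0,1]
    - [0,0,0]
    - [0,0,0]
  angular:
    - [0,0,0]
    - [0,0,0]
    - [0,0,0]
    - [0,0,0]
    - [0,0,0]
    - [0,0,0]
    - [0,0,0]
    - [0,0,0]
    - [0,0,0]
    - [0,0,0]
  jaw: [50,45,40,40,40,40,40,40,40,40]

```text
time_s: 5.32
ee_pos: [0.6074, 0.0429, 0.0387]
eef_rot: [0.0, 1.0, 0.026, 0.0]
force: [-0.5, -0.8, -0.3]
grip_width: 0.0399
grasp_force: 0.0
```

Request:
carry_out:
  dp:
    - [0,1,0]
    - [0,0,0]
    - [0,0,0]
    - [0,0,0]
    - [0,0,0]
    - [0,0,0]
    - [0,0,0]
    - [0,0,0]
    - [0,0,0]
    - [0,0,0]
  angular:
    - [0,0,0]
    - [0,0,0]
    - [0,0,0]
    - [0,0,0]
    - [0,0,0]
    - [0,0,0]
    - [0,0,0]
    - [0,0,0]
    - [0,0,0]
    - [0,0,0]
  jaw: [36,32,28,25,22,19,16,14,12,10]
  grip_force: 40

```text
time_s: 6.15
ee_pos: [0.6073, 0.042, 0.0384]
eef_rot: [-0.0, 1.0, 0.026, 0.0]
force: [-0.8, 0.7, 1.9]
grip_width: 0.0152
grasp_force: 39.2
```

Request:
carry_out:
  dp:
    - [0,0,0]
    - [0,0,0]
    - [0,0,0]
    - [0,0,0]
    - [0,0,-1]
    - [0,0,-1]
    - [0,0,-1]
    - [0,0,-1]
    - [0,0,-1]
    - [0,0,0]
  angular:
    - [0,0,0]
    - [0,0,0]
    - [0,0,0]
    - [0,0,0]
    - [0,0,0]
    - [0,0,0]
    - [0,0,0]
    - [0,0,0]
    - [0,0,0]
    - [0,0,0]
  jaw: [5,5,5,5,5,5,5,5,5,5]
  grip_force: 60

```text
time_s: 6.98
ee_pos: [0.6073, 0.0419, 0.0435]
eef_rot: [0.0, 1.0, 0.026, 0.0]
force: [-0.5, 0.3, -1.5]
grip_width: 0.0149
grasp_force: 59.1
```

```bash
python3 - <<'E'
from h import *
T=pose(); s=snapshot("wrist"); cv2.imwrite("pics/w2.png",s["img"]); print(status.get_obs())
E
```

```text
{'time_s': 7.0333, 'joint_positions': array([-7.56013316e-03,  7.05067077e-01,  1.62037419e+00, -1.29852875e-05,
        8.16034352e-01,  1.51147275e+00]), 'qd': array([-1.83941177e-03,  3.83486345e-03,  3.55085683e-03,  1.31496212e-05,
       -1.35422861e-03,  3.23126840e-05]), 'tau': array([-2.53653132e-03, -6.33077431e+01, -2.25562871e+01, -1.00318219e-03,
        3.08274559e-02,  1.83898584e-05]), 'ee_pos': array([0.60723909, 0.041908  , 0.04335542]), 'eef_rot': array([6.68370264e-06, 9.99664970e-01, 2.58832773e-02, 5.83281745e-05]), 'force': array([ 0.81650782, -0.05822741, -1.08939878]), 'torque': array([-0.01162231, -0.02056674, -0.01974432]), 'grasp_force': 59.07911002635956, 'grip_width': 0.015021778987865067}
```

View pics/w2.png

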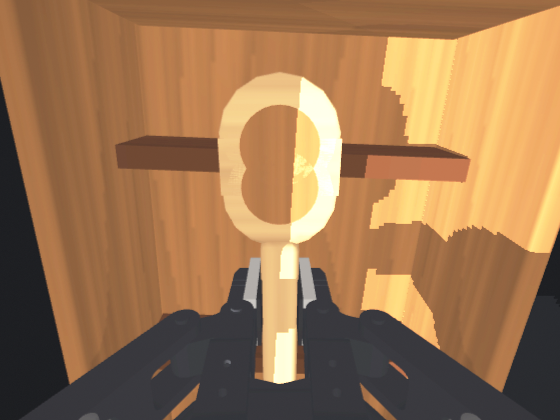

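The spoon is gripped (15 mm wide, 59 N) and lifted 5 mm, with bowl at (280,160) and bars clear. Next I tilt it while lifting.

Request:
carry_out:
  dp:
    - [0.3,0,-1.6]
    - [0.3,0,-1.6]
    - [0.3,0,-1.6]
    - [0.3,0,-1.6]
    - [0.3,0,-1.6]
    - [0.3,0,-1.6]
    - [0.3,0,-1.6]
    - [0.4,0,-1.6]
    - [0.4,0,-1.6]
    - [0.4,0,-1.6]
  angular:
    - [0,0.2,0]
    - [0,0.2,0]
    - [0,0.2,0]
    - [0,0.2,0]
    - [0,0.2,0]
    - [0,0.2,0]
    - [0,0.2,0]
    - [0,0.2,0]
    - [0,0.2,0]
    - [0,0.2,0]
  jaw: [5,5,5,5,5,5,5,5,5,5]

```text
time_s: 7.87
ee_pos: [0.6093, 0.0421, 0.0597]
eef_rot: [-0.002, 0.996, 0.026, 0.088]
force: [0.2, -0.3, 0.2]
grip_width: 0.0148
grasp_force: 59.0
```

Request:
carry_out:
  dp:
    - [0.5,0,-1.6]
    - [0.5,0,-1.6]
    - [0.5,0,-1.6]
    - [0.6,0,-1.6]
    - [0.6,0,-1.6]
    - [0.6,0,-1.6]
    - [0.7,0,-1.6]
    - [0.7,0,-1.6]
    - [0.7,0,-1.6]
    - [0,0,0]
  angular:
    - [0,0.2,0]
    - [0,0.2,0]
    - [0,0.2,0]
    - [0,0.2,0]
    - [0,0.2,0]
    - [0,0.2,0]
    - [0,0.2,0]
    - [0,0.2,0]
    - [0,0.2,0]
    - [0,0,0]
  jaw: [5,5,5,5,5,5,5,5,5,5]

```text
time_s: 8.7
ee_pos: [0.6107, 0.0422, 0.0749]
eef_rot: [-0.004, 0.986, 0.026, 0.166]
force: [0.1, 0.0, -1.2]
grip_width: 0.0147
grasp_force: 59.0
```

```bash
python3 - <<'E'
from h import *
np.set_printoptions(precision=4,suppress=True)
T=pose(); o=status.get_obs(); print(T,o["force"],o["torque"])
s=snapshot("scene"); cv2.imwrite("pics/s2.png",cv2.resize(s["img"][130:310,200:400],None,fx=3,fy=3))
c=np.array([.567,.038]); n=np.array([T[0,2],T[2,2]])
for d in (-.186,.094):
    p=T@[d,0,-.0106,1]; print("end",p[:3], "box x",p[0]-.567)
E
```

```text
[[ 0.9438  0.0518  0.3263  0.6107]
 [ 0.0489 -0.9987  0.017   0.0422]
 [ 0.3267 -0.     -0.9451  0.0749]
 [ 0.      0.      0.      1.    ]] [ 0.0777  0.0298 -1.1683] [-0.0247  0.2532 -0.0311]
end [0.4317 0.0329 0.0242] box x -0.13531131839134902
end [0.696  0.0466 0.1157] box x 0.12896603602387235
```

View pics/s2.png

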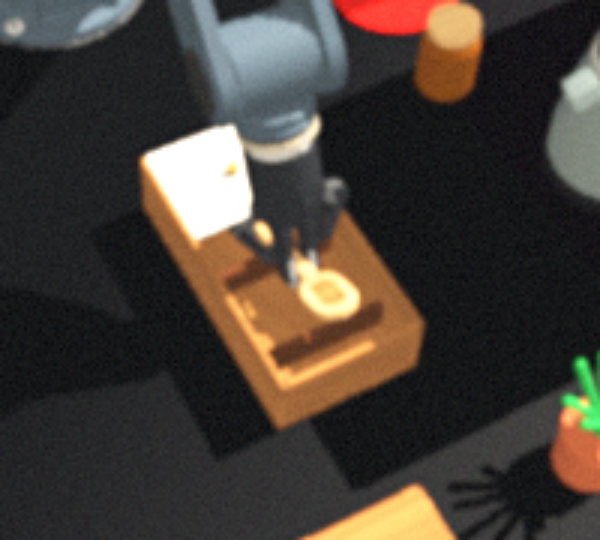

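The view shows the bowl, at crop pixel (330,293), raised clear in the opening with the box unmoved. Next I draw the spoon along its own axis.

Request:
carry_out:
  dp:
    - [3,0,0]
    - [6,0,0]
    - [6,0,0]
    - [6,0,0]
    - [6,0,0]
    - [6,0,0]
    - [6,0,0]
    - [6,0,0]
    - [3,0,0]
    - [0,0,0]
  angular:
    - [0,0,0]
    - [0,0,0]
    - [0,0,0]
    - [0,0,0]
    - [0,0,0]
    - [0,0,0]
    - [0,0,0]
    - [0,0,0]
    - [0,0,0]
    - [0,0,0]
  jaw: [5,5,5,5,5,5,5,5,5,5]

```text
time_s: 9.58
ee_pos: [0.657, 0.0445, 0.0907]
eef_rot: [-0.004, 0.986, 0.026, 0.165]
force: [-0.8, -0.2, -0.3]
grip_width: 0.0152
grasp_force: 59.0
```

```bash
cat > c.py <<'E'
from h import *
np.set_printoptions(precision=4,suppress=True)
T=pose(); o=status.get_obs(); print(T[:3,3],o["force"],o["torque"])
for cam in ["wrist","top"]:
    s=snapshot(cam); W=cloud(s,T if cam=="wrist" else None); P=W.reshape(-1,3); P=P[np.isfinite(P).all(1)]
    L=(P-T[:3,3])@T[:3,:3]; L[:,2]+=.0106   # spoon-centreline frame
    S=L[(abs(L[:,2])<.03)&(L[:,0]>.02)&(L[:,0]<.12)&(abs(L[:,1])<.028)]
    for x in np.arange(.025,.11,.01):
        q=S[abs(S[:,0]-x)<.005]
        if len(q): print(cam,np.round(1e3*np.array([x,*np.percentile(q[:,1],[2,50,98]),np.median(q[:,2])]),1),len(q))
    if cam=="top":
        B=P[(P[:,2]>.077)&(P[:,2]<.095)&(P[:,0]>.35)&(P[:,0]<.78)&(abs(P[:,1]-.04)<.12)]; print("box",cv2.minAreaRect((B[:,:2]*1000).astype(np.float32)))
for d in (-.186,.094):
    p=T@[d,0,-.0106,1]; print("end",p[:3], "box x",p[0]-.567)
E
python3 c.py
```

```text
[0.657  0.0445 0.0907] [-0.7966 -0.1897 -0.2714] [-0.053   0.2023  0.    ]
wrist [25.  -9.4  0.3 10.2 -5.2] 1091
wrist [ 35.  -17.8   0.7  18.7  -2.5] 1970
wrist [ 45.  -20.8   0.7  21.8  -2.8] 2698
wrist [ 55.  -21.6   0.6  22.5  -2.8] 3038
wrist [ 65.  -21.6   0.3  22.6  -2.9] 3287
wrist [ 75.  -20.3   0.3  21.3  -2.8] 3314
wrist [ 85.  -16.8   0.3  17.6  -2.5] 2689
wrist [95.  -7.8  0.6  8.9 -2. ] 276
top [25.  -6.3  1.3 11.4 -6.9] 19
top [ 35.  -15.2   1.6  18.9  -3.2] 47
top [ 45.  -19.7   2.6  22.1  -4.2] 58
top [ 55.  -21.2   0.5  23.   -3.3] 64
top [ 65.  -20.5   2.   23.8  -3.8] 60
top [ 75.  -19.4   1.3  21.9  -3.4] 62
top [ 85.  -16.2  -0.5  17.5  -2.7] 46
top [95.  -6.4  1.5  9.1 -1.8] 9
box ((567.2935791015625, 37.069942474365234), (324.8609619140625, 166.08395385742188), 0.7262819409370422)
end [0.478  0.0352 0.0401] box x -0.08900572260613576
end [0.7423 0.0489 0.1314] box x 0.17531411004844033
```

Request:
carry_out:
  dp:
    - [3,0,0]
    - [8,0,0]
    - [9,0,0]
    - [9,0,0]
    - [9,0,0]
    - [9,0,0]
    - [9,0,0]
    - [9,0,0]
    - [7,0,0]
    - [3,0,0]
  angular:
    - [0,0,0]
    - [0,0,0]
    - [0,0,0]
    - [0,0,0]
    - [0,0,0]
    - [0,0,0]
    - [0,0,0]
    - [0,0,0]
    - [0,0,0]
    - [0,0,0]
  jaw: [5,5,5,5,5,5,5,5,5,5]

```text
time_s: 10.52
ee_pos: [0.7285, 0.0482, 0.1155]
eef_rot: [-0.004, 0.986, 0.026, 0.166]
force: [0.3, -0.1, -0.8]
grip_width: 0.0148
grasp_force: 59.0
```

```bash
python3 c.py | grep -v "top \["
```

```text
[0.7285 0.0482 0.1155] [ 0.3178 -0.1149 -0.7864] [0.0091 0.1872 0.0004]
wrist [25.  -9.6  0.3 10.1 -5.2] 1083
wrist [ 35.  -17.8   0.7  18.6  -2.5] 1978
wrist [ 45.  -20.8   0.7  21.8  -2.8] 2700
wrist [ 55.  -21.5   0.5  22.6  -2.8] 3016
wrist [ 65.  -21.6   0.6  22.5  -2.8] 3295
wrist [ 75.  -20.3   0.5  21.3  -2.8] 3314
wrist [ 85.  -16.8   0.6  17.6  -2.4] 2696
wrist [95.  -7.8  0.4  8.7 -2.1] 274
box ((566.9490966796875, -29.936298370361328), (326.0426330566406, 31.673419952392578), 0.5815011262893677)
end [0.5495 0.0389 0.0647] box x -0.017513190226037256
end [0.8138 0.0526 0.1563] box x 0.24675025154035468
```

The handle is 20 mm past the cover edge, so I lift straight up.

Request:
carry_out:
  dp:
    - [1.3,0,-3.8]
    - [2.6,0,-7.5]
    - [3.3,0,-9.5]
    - [3.3,0,-9.5]
    - [3.3,0,-9.5]
    - [3.3,0,-9.5]
    - [3.3,0,-9.5]
    - [3.3,0,-9.5]
    - [3.3,0,-9.5]
    - [3.3,0,-9.5]
  angular:
    - [0,0,0]
    - [0,0,0]
    - [0,0,0]
    - [0,0,0]
    - [0,0,0]
    - [0,0,0]
    - [0,0,0]
    - [0,0,0]
    - [0,0,0]
    - [0,0,0]
  jaw: [5,5,5,5,5,5,5,5,5,5]

```text
time_s: 11.45
ee_pos: [0.7273, 0.0482, 0.2083]
eef_rot: [-0.004, 0.986, 0.026, 0.165]
force: [1.1, -0.3, -0.6]
grip_width: 0.0149
grasp_force: 59.0
```

Request:
carry_out:
  dp:
    - [2.6,0,-7.5]
    - [2,0,-5.6]
    - [1.3,0,-3.8]
    - [0,0,0]
    - [0,0,0]
    - [0,0,0]
    - [0,0,0]
    - [0,0,0]
    - [0,0,0]
    - [0,0,0]
  angular:
    - [0,0,0]
    - [0,0,0]
    - [0,0,0]
    - [0,0,0]
    - [0,0,0]
    - [0,0,0]
    - [0,0,0]
    - [0,0,0]
    - [0,0,0]
    - [0,0,0]
  jaw: [5,5,5,5,5,5,5,5,5,5]

```text
time_s: 12.28
ee_pos: [0.7274, 0.0482, 0.2249]
eef_rot: [-0.004, 0.986, 0.026, 0.165]
force: [-0.3, -0.2, -0.6]
grip_width: 0.0149
grasp_force: 59.0
```

```bash
python3 c.py | grep -v "top \["; python3 - <<'E'
from h import *
s=snapshot("scene"); cv2.imwrite("pics/s3.png",s["img"]); print(status.get_obs()["qd"])
E
```

```text
[0.7274 0.0482 0.2249] [-0.347  -0.2346 -0.558 ] [-0.0321  0.2298  0.0075]
wrist [25.  -9.5  0.3 10.5 -5.2] 1093
wrist [ 35.  -17.7   0.7  18.7  -2.5] 1971
wrist [ 45.  -20.8   0.7  21.8  -2.8] 2685
wrist [ 55.  -21.6   0.6  22.5  -2.8] 3028
wrist [ 65.  -21.7   0.3  22.6  -2.9] 3299
wrist [ 75.  -20.4   0.6  21.3  -2.7] 3307
wrist [ 85.  -16.7   0.6  17.7  -2.4] 2705
wrist [95.  -7.8  0.6  9.  -2. ] 278
box ((565.7745361328125, 36.626502990722656), (325.3896789550781, 164.8559112548828), 0.6360450387001038)
end [0.5483 0.0389 0.1745] box x -0.01870335867588313
end [0.8127 0.0526 0.2656] box x 0.24571048717781774
[ 0.00054939 -0.00091729  0.00072978 -0.00030891 -0.00105353  0.00150942]
```

View pics/s3.png

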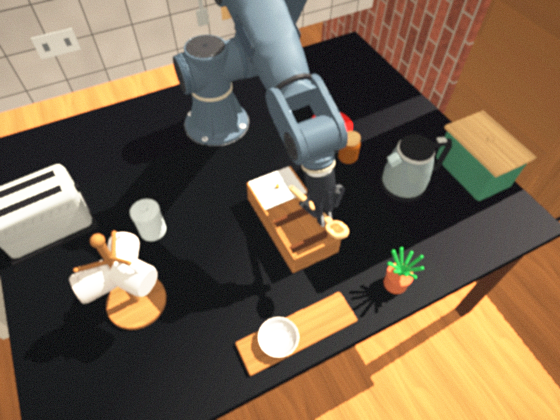

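The spoon, bowl at (337,229) and handle end at (293,190), hangs in the gripper. Its lowest part is about 83 mm above the box top, and the box and everything else are in place.

```bash
python3 -c "
from station import job; print(job.close_job())"
```

```text
the job is handed in; nothing more can be done
None
```

The spoon is out of the box and the job is handed in: the arm holds it still in the gripper, with its lowest point about 8 cm above the box top, and neither the box nor anything else moved.

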